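Clamp a brass blank in the jeweller's engraving fixture

TASK

Clamp the rectangular brass blank in the engraving fixture: the toggle clamp may have been left shut, half open or open, so check it and swing it open if need be. Lay the blank flat on the plate, up against all three locating pins, then throw the clamp's handle fully down so that it locks with its rubber foot pressing on the blank. Let go, and leave the other things on the bench where they are.

Things in the scene. Friction and masses are not known exactly. Their poses are not given: they have to be found in the camera images.
- fixture: engraving fixture: grey aluminium plate 210 x 110 x 12 mm, screwed to the bench, with a toggle clamp at one end and three locating pins round the blank's place at the other. Origin at the centre of the plate's underside; x along the plate, from the clamp towards the pins; y to the left of that; z up. Clamp's steel foot and cheeks: x from -88 to -16 mm, 48 mm wide, centred on y = 0
- nest (a point): the blank's home: point on the plate's top face (x +50, y 0, z +12 mm in the fixture's frame) under the centre of the home blank; same axes. The blank's 80 mm length lies along x, touching fixed steel pins (8 mm diameter, 7 mm high): two along its -y long side, centred at x -28 and +28, y -24 mm from here, and one at its +x end, centred at x +44, y 0. Its -x end and +y side are free
- handle_pivot (a point): axis of the clamp's handle, at x -117.5, y 0, z +31 mm from the nest point; the axis is level, along the fixture's y. Axes as the fixture's
- clamp_handle (a joint): angle of the clamp's handle, rad: 0 = fully down on its stop (shut, locked just past dead centre, which is at 0.1), 1.35 = fully up on its stop (open, bar upright). It may start anywhere and stays where it is left (stiff rivets). It takes 1 to 3 N at the sleeve; over a blank, the last 0.3 rad of closing squeezes the rubber foot and takes up to 6 N
- grip (a point): middle of the black sleeve on the handle: 84 mm long (42 mm each way along the handle), 14 mm wide (along the fixture's y, flat sides), 19 mm deep. It is 95 mm from the handle's pivot axis; at joint angle q it lies from the pivot towards the fixture's -x, (0.14 + q) rad above level: 56 mm above the bench when shut, 138 mm when open
- clamp_bar: hold-down bar of the clamp, steel, 17 mm wide, linked to the handle: level when shut, swinging up and back to upright as the handle rises. Origin at its pivot, x -80, z +22 mm from the nest point. Shut, its x axis is the fixture's x. Open, its top is about 110 mm above the bench. It carries the spindle and rubber foot
- foot (a point): centre of the underside of the round rubber foot (13 mm across, springy) on the bar's spindle. Shut and empty it is 7.5 mm above the plate, at x -20 mm from the nest point; shut over the blank it presses on it with about 13 N
- blank_center (a point): centre (half-way up) of the rectangular brass blank, 80 x 40 x 10 mm, 0.2 to 0.35 kg, at first lying flat on the bench, scribed centre lines on its top; x along its 80 mm length, y across its 40 mm width, z up. Either end may go first
- gold_ring: gold-coloured finger ring, 23 mm across, 4 mm high, lying on the soldering board; bystander. Origin at its underside
- pliers: pliers with black dipped handles, 135 mm long, 14 mm high, lying flat; bystander. Origin at its underside
- lighter: orange plastic pocket lighter, 80 x 24 x 12 mm, lying flat; bystander. Origin at its underside
- flux_jar: small round jar with a white lid, 48 mm across, 52 mm high; bystander. Origin at its underside
- bench_block: square steel bench block, 64 x 64 x 20 mm; bystander. Origin at its underside
- mallet: hide mallet with a wooden handle, 210 mm long, 38 mm high, lying down; bystander. Origin at its underside
- mandrel: tapered steel ring mandrel with a wooden handle, 300 mm long, 29 mm high, lying down; bystander. Origin at its underside
- needle_file: needle file with a wooden handle, 165 mm long, 12 mm high, lying down; bystander. Origin at its underside
- solder_board: scorched pale soldering board, 150 x 200 x 20 mm, fixed; bystander. Origin at the centre of its underside
- blank: the same brass blank, origin at the centre of its underside
There are look-alikes about, which are no part of the job. Several things have the shape of the blank; the one meant has the colours described above.

How it is judged:
By the outcome, as a careful person would: the job done as asked, in the order asked, and still so for the second after the job is handed in, with the robot touching nothing.
It also fails if it takes over 72 s, if anything falls off the work surface, if the arm or the gripper's body presses on something with over 40 N, if the wrist force passes 120 N, or if a joint passes its speed limit or range.

ROBOT

A 6-joint arm with a two-finger parallel gripper is mounted at the origin on the work surface. World frame = base frame: x ahead of the robot, y to its left, z up, the work surface at z = 0. Lengths are in m, angles in rad, forces in N, time in s.
With the tool pointing down it reaches from about 0.275 to 0.825 m from the base axis. Payload 5.2 kg.
Tool frame: the origin (TCP) lies at the very end of the fingers, on their centre line; the grasp point (between the pads) lies 19 mm behind it; z points along the fingers, x is the direction in which the jaws open and shut, and the axes are right-handed (so a half turn about z gives the same grasp; the last joint's range is limited). The gripper opens to 93 mm and grips with 3 to 60 N. Pads are 15 mm wide; open, the fingers measure 128 mm over their backs; the gripper's body (75 mm by 188 mm) begins 65 mm behind the grasp point.
Start: joints at [1.083, 0.259, 1.535, -0, 1.348, -0.203], TCP at [0.155, 0.528, 0.219] pointing down, gripper open.
Joint ranges: [-3.14, 3.14], [-0.91, 2.08], [0.19, 2.58], [-1.22, 4.36], [0.22, 2.71], [-3.12, 3.12]. Speed limits (rad/s): [2.57, 2.57, 3.14, 3.14, 3.14, 3.14].

INTERFACE

Orientations are given as a unit quaternion [w, x, y, z].
In Python, from bench import * gives the robot as it stands.
- The arm moves only by the tool step_arm, never from a script. Its argument "moves" is a list that holds one entry, the list of rows, each a list of 4 numbers: the shift along the tool's x, y, z in cm, then the turn about the tool's z in rad. In form: [[[dx, dy, dz, roll], ...]]. A call has exactly 10 rows; each row is the pose to reach, as a shift and turn from the pose commanded when the call began, along the tool's axes at that moment; what a row does not reach only later rows make up. A row lasts 1/12 s, in which the tool goes at most 41.7 mm and 7.16 degrees, less where a joint would pass 70% of its speed; a pose out of reach is approached as far as the arm can. A call with a gripper value outside its range is refused whole. "hand" is the opening, from 0 (shut) to 1 (fully open), set as the call begins (left out, the last holds). The fingers move at their own pace and stop on an object; "newtons" is the grip in N (left out, the last holds). Time passes only in rows, so rows that repeat a pose let the fingers close, or fill a call up. It gives the time, the measured TCP pose, the force and the opening at its end, in the units of the state.
- sense(): the state, without advancing time (a new reading comes with each control period).
- read_camera(name): name is "scene" or "side" or "wrist"; returns a dict with "img" (420x560x3 uint8, blue, green, red), "fx", "fy", "cx", "cy" (pixels), "k1" (the pictures are not rectified: a ray, as slopes to the right and down, at radius r is drawn at 1 + k1 r^2 times it, then the intrinsics apply), "extrinsics" (4x4, takes a point from camera to world coordinates). Camera axes: x right, y down, z forward; pixel columns grow to the right and rows downward; lengths in m; the calibration is good to about 2 mm. A picture is of the moment at which its call begins. There is no depth.
- sign_off(): hands the job in, once; it reports no verdict.
Trained networks look in the newest picture that a camera, given by its name, has taken for a name from the list of things; names that differ only in an ending like _2 or _b are one class to them, and where a whole thing is asked for, a point or a joint stands for the part that bears it (a point fixed in the world has none). Each returns a list of dicts, best first, with "confidence" (0 to 1); they miss things now and then, are a little off and sometimes report something else, mostly with a low value. They report only what shows in the picture. A call takes as long as a camera call. They do not tell look-alikes from the thing itself.
- trace(label, camera): "mask" (420x560 bool, what is visible of it) and "uv" ([column, row] in pixels, amid what is visible of it).
- tip_of(label, camera): "uv" ([column, row] in pixels: a listed point, or the origin of a listed thing).
The state is a dict: "t": time; "joints": joint angles; "qd": joint speeds; "joint_torque": joint torques, N m; "position": TCP position; "orientation": TCP orientation; "ft_force": force on the tool from outside, world axes, zero at the start; "torque": the same for the moment, N m; "width": finger opening in m.
Only numpy, scipy, OpenCV 4.12 (cv2) and the standard library are available. Lean on these libraries where they do the work, as an engineer would, in place of code of your own. Each camera call takes 0.05 s, during which the arm holds its last target. There are 200 camera calls.

## Working session

There is one attempt and no reset: what is moved stays moved. The work goes in short steps, Python scripts to look and compute and a tool call to move; the robot and the scene stay as the last step left them, time stands still between calls to the robot, and variables do not carry over. Pictures are saved under pics/ and viewed, about 8 in all and at most 12, crops included, and the job is handed in when it is done.

Besides the shell and the picture viewer there is one more tool, called after ">>>" as name(argument=value, ...), one argument or row to a line, values as JSON. step_arm: Moves the arm, as the interface text tells. Its arguments: {"type":"object","properties":{"moves":{"type":"array"},"hand":{"type":"number"},"newtons":{"type":"number"}},"required":["moves"]}

```bash
ls; mkdir -p pics
cat > h.py <<'E'
from bench import *
import numpy as np, cv2
from scipy.spatial.transform import Rotation as R
def ray(c,uv):
    K=np.array([[c['fx'],0,c['cx']],[0,c['fy'],c['cy']],[0,0,1.]])
    d=((np.array(uv,float)-[c['cx'],c['cy']])/[c['fx'],c['fy']])
    u=d.copy()
    for _ in range(20): u=d/(1+c['k1']*(u@u))
    E=np.array(c['extrinsics']); return E[:3,3],E[:3,:3]@np.array([u[0],u[1],1])
def onz(c,uv,z):
    o,d=ray(c,uv); return o+d*(z-o[2])/d[2]
def proj(c,p):
    E=np.array(c['extrinsics']); q=E[:3,:3].T@(np.array(p)-E[:3,3]); u=q[:2]/q[2]; u=u*(1+c['k1']*(u@u))
    return u*[c['fx'],c['fy']]+[c['cx'],c['cy']]
def tri(c1,u1,c2,u2):
    o1,d1=ray(c1,u1);o2,d2=ray(c2,u2)
    s=np.linalg.lstsq(np.stack([d1,-d2],1),o2-o1,rcond=None)[0]
    a,b=o1+d1*s[0],o2+d2*s[1]; return (a+b)/2,np.linalg.norm(a-b)
E
cat > a.py <<'E'
from h import *
C={n:read_camera(n) for n in('scene','side','wrist')}
for n in C: cv2.imwrite(f'pics/{n}0.png',C[n]['img']); print(n,np.round(C[n]['extrinsics'],3).tolist(),C[n]['fx'],C[n]['k1'])
for n in C:
  for l in ['fixture','nest','handle_pivot','grip','foot','clamp_bar','blank_center']:
    print(n,l,[(np.round(d['uv']).tolist(),round(d['confidence'],2)) for d in tip_of(l,n)[:5]])
s=sense();print(s['position'],s['orientation'],s['width'],s['t'])
cv2.imwrite('pics/s0.png',np.hstack([cv2.resize(C[n]['img'],(400,300)) for n in('side','wrist')]))
E
python3 a.py
```

```text
pics
scene [[-0.715, 0.367, -0.596, 1.377], [0.7, 0.366, -0.613, 0.8], [-0.007, -0.855, -0.518, 0.83], [0.0, 0.0, 0.0, 1.0]] 509.67592120566763 -0.0051878973414107975
side [[-0.938, -0.247, 0.242, 0.226], [-0.346, 0.669, -0.657, 0.865], [0.0, -0.701, -0.714, 1.11], [0.0, 0.0, 0.0, 1.0]] 510.6854965237791 -0.11422440608203618
wrist [[0.283, 0.932, 0.228, 0.092], [0.959, -0.274, -0.07, 0.545], [-0.003, 0.238, -0.971, 0.383], [0.0, 0.0, 0.0, 1.0]] 309.36569300616276 -0.001809337942030322
scene fixture [([282.0, 262.0], 0.97), ([303.0, 200.0], 0.6)]
scene nest [([290.0, 269.0], 0.88)]
scene handle_pivot [([268.0, 237.0], 0.82)]
scene grip [([250.0, 214.0], 0.72), ([321.0, 229.0], 0.45)]
scene foot []
scene clamp_bar [([274.0, 243.0], 0.78)]
scene blank_center [([406.0, 310.0], 0.82), ([363.0, 286.0], 0.72), ([426.0, 286.0], 0.71)]
side fixture [([257.0, 254.0], 0.9)]
side nest [([248.0, 266.0], 0.58)]
side handle_pivot [([267.0, 228.0], 0.97)]
side grip [([281.0, 200.0], 0.56)]
side foot []
side clamp_bar [([262.0, 244.0], 0.61)]
side blank_center [([250.0, 323.0], 0.86), ([234.0, 364.0], 0.83), ([277.0, 377.0], 0.67)]
wrist fixture []
wrist nest []
wrist handle_pivot []
wrist grip []
wrist foot []
wrist clamp_bar []
wrist blank_center []
[0.15450621 0.52784747 0.21865147] [-1.23785369e-05  8.00321860e-01  5.99570613e-01 -7.83395853e-06] 0.0931132063739115 1.2
```

```bash
cat > b.py <<'E'
from h import *
C={n:read_camera(n) for n in('scene','side')}
for l in ['nest','handle_pivot','grip','fixture','clamp_bar']:
  u={}
  for n in C: u[n]=tip_of(l,n)[0]['uv']
  print(l,np.round(tri(C['scene'],u['scene'],C['side'],u['side']),4) if 0 else [np.round(x,4) for x in tri(C['scene'],u['scene'],C['side'],u['side'])])
for n in C:
  for d in tip_of('blank_center',n): print(n,np.round(d['uv']),np.round(onz(C[n],d['uv'],.005),4))
E
python3 b.py
python3 -c "
import cv2,numpy as np
a=cv2.imread('pics/scene0.png');b=cv2.imread('pics/side0.png')
cv2.imwrite('pics/v1.png',cv2.resize(a,(800,600)))
cv2.imwrite('pics/v2.png',cv2.resize(b[140:420,120:420],(642,600),interpolation=cv2.INTER_CUBIC))"
```

```text
nest [array([0.6067, 0.0411, 0.0133]), np.float64(0.0062)]
handle_pivot [array([ 0.5844, -0.0844,  0.0353]), np.float64(0.0056)]
grip [array([ 0.5909, -0.2023,  0.1072]), np.float64(0.0915)]Traceback (most recent call last):
  File "b.py", line 5, in <module>
    for n in C: u[n]=tip_of(l,n)[0]['uv']
                     ~~~~~~~~~~~^^^
IndexError: list index out of range
```

View pics/v1.png

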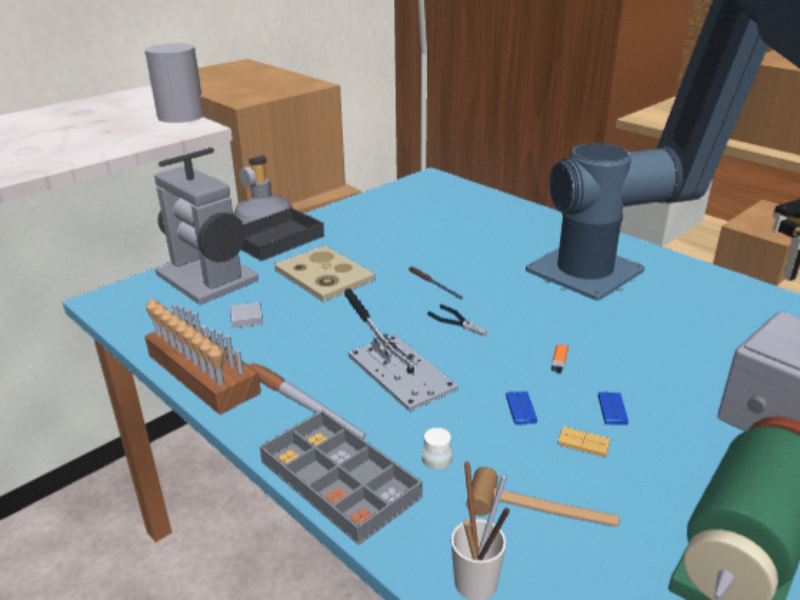

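View pics/v2.png

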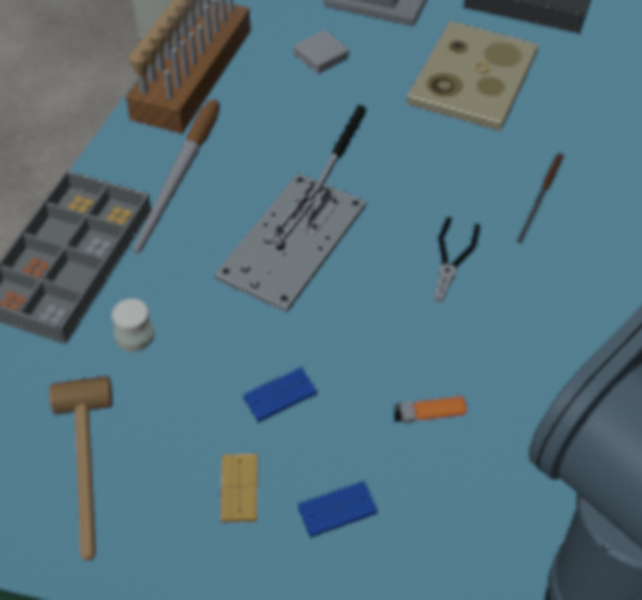

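Scene: the clamp handle (v1 357,305) lies low, so the clamp looks shut or half shut, and the nest end at (430,380) is empty. Candidates for the blank, in scene pixels, are the brass piece with scribed lines (406,310) and two blue plates (363,286) and (426,286). I choose the brass one and will check it close up.

```bash
cat > b.py <<'E'
from h import *
C={n:read_camera(n) for n in('scene','side')}
for n in C:
  for d in tip_of('blank_center',n): print(n,np.round(d['uv']),np.round(onz(C[n],d['uv'],.005),4))
  for l,z in [('nest',.012),('handle_pivot',.043),('pliers',0),('mandrel',0),('flux_jar',0),('lighter',0),('mallet',0),('needle_file',0)]:
    print(n,l,[(np.round(onz(C[n],d['uv'],z),3)[:2].tolist(),round(d['confidence'],2)) for d in tip_of(l,n)[:2]])
  for d in trace('grip',n)[:1]:
    print(n,'gripmask',d['mask'].sum(),d['uv'])
E
python3 b.py
```

```text
scene [407. 308.] [0.5176 0.3422 0.005 ]
scene [360. 283.] [0.5221 0.2034 0.005 ]
scene [428. 288.] [0.4149 0.3356 0.005 ]
scene [218. 286.] [ 0.7885 -0.0419  0.005 ]
scene nest []
scene handle_pivot [([0.582, -0.076], 0.71), ([0.642, 0.074], 0.66)]
scene pliers [([0.404, -0.04], 0.59)]
scene mandrel [([0.782, -0.038], 0.72), ([0.548, -0.127], 0.63)]
scene flux_jar [([0.721, 0.195], 0.64)]
scene lighter [([0.338, 0.159], 0.65)]
scene mallet [([0.686, 0.38], 0.57)]
scene needle_file [([0.291, -0.218], 0.42)]
scene gripmask 235 [251.7, 213.1]
side [252. 326.] [0.518 0.22  0.005]
side [230. 367.] [0.5233 0.3467 0.005 ]
side [277. 377.] [0.4104 0.3324 0.005 ]
side [323. 331.] [0.3446 0.1739 0.005 ]
side nest [([0.605, 0.049], 0.72), ([0.782, -0.032], 0.35)]
side handle_pivot [([0.596, -0.09], 0.97)]
side pliers [([0.39, -0.035], 0.75)]
side mandrel [([0.781, -0.028], 0.58), ([0.525, 0.347], 0.47)]
side flux_jar [([0.728, 0.197], 0.65)]
side lighter [([0.36, 0.168], 0.52), ([0.703, -0.4], 0.33)]
side mallet [([0.693, 0.386], 0.9), ([0.699, -0.397], 0.64)]
side needle_file [([0.303, -0.193], 0.61)]
side gripmask 213 [277.1, 208.8]
```

>>> step_arm(
  moves=[
    [[-2.1, 3.5, 0, 0.12], [-4.2, 7.1, 0, 0.24], [-6.3, 10.6, 0, 0.36], [-8.4, 14.2, 0, 0.48], [-10.5, 17.7, 0, 0.6], [-12.6, 21.3, 0, 0.72], [-14.7, 24.8, 0, 0.84], [-16.8, 28.4, 0, 0.96], [-18.9, 31.9, 0, 1.08], [-21, 35.5, 0, 1.2]],
  ],
)

```text
t: 3.58
position: [0.4372, 0.2249, 0.2189]
orientation: [-0.0, 0.999, 0.04, 0.0]
ft_force: [0.7, 0.8, 0.7]
width: 0.093
```

>>> step_arm(
  moves=[
    [[2.1, 2.8, 0, 0.05], [4.2, 5.6, 0, 0.1], [6.4, 8.3, 0, 0.15], [8.6, 11, 0, 0.2], [10.7, 13.8, 0, 0.26], [10.7, 13.8, 0, 0.26], [10.7, 13.8, 0, 0.26], [10.7, 13.8, 0, 0.26], [10.7, 13.8, 0, 0.26], [10.7, 13.8, 0, 0.26]],
  ],
)

```text
t: 4.42
position: [0.5539, 0.0994, 0.2189]
orientation: [-0.0, 0.996, -0.086, -0.0]
ft_force: [0.8, 1.0, 0.0]
width: 0.093
```

```bash
cat > c.py <<'E'
from h import *
import sys
c=read_camera('wrist'); n='wrist'
cv2.imwrite(f'pics/{sys.argv[1]}.png',cv2.resize(c['img'],(800,600),interpolation=cv2.INTER_CUBIC))
for l,z in [('nest',.012),('fixture',0.0),('handle_pivot',.043),('grip',.056),('foot',.02),('clamp_bar',.034),('blank_center',.005)]:
    print(l,[(np.round(d['uv'],1).tolist(),np.round(onz(c,d['uv'],z),4)[:2].tolist(),round(d['confidence'],2)) for d in tip_of(l,n)[:3]])
s=sense();print(s['t'],s['position'],s['orientation'],s['width'])
E
python3 c.py w1
```

```text
nest [([326.7, 233.0], [0.6028, 0.0338], 0.86), ([329.0, 327.5], [0.5873, -0.1011], 0.62)]
fixture [([325.6, 266.4], [0.5961, -0.0166], 0.57)]
handle_pivot [([330.3, 327.9], [0.587, -0.0799], 0.89)]
grip []
foot []
clamp_bar [([325.6, 266.8], [0.5933, -0.0012], 0.71)]
blank_center [([238.6, 93.2], [0.5266, 0.2169], 0.83), ([325.6, 266.7], [0.5957, -0.0147], 0.71)]
4.8167 [0.55455216 0.0985063  0.21872081] [ 3.89310446e-06  9.96236732e-01 -8.66739349e-02  4.33819113e-05] 0.09317905986797881
```

View pics/w1.png

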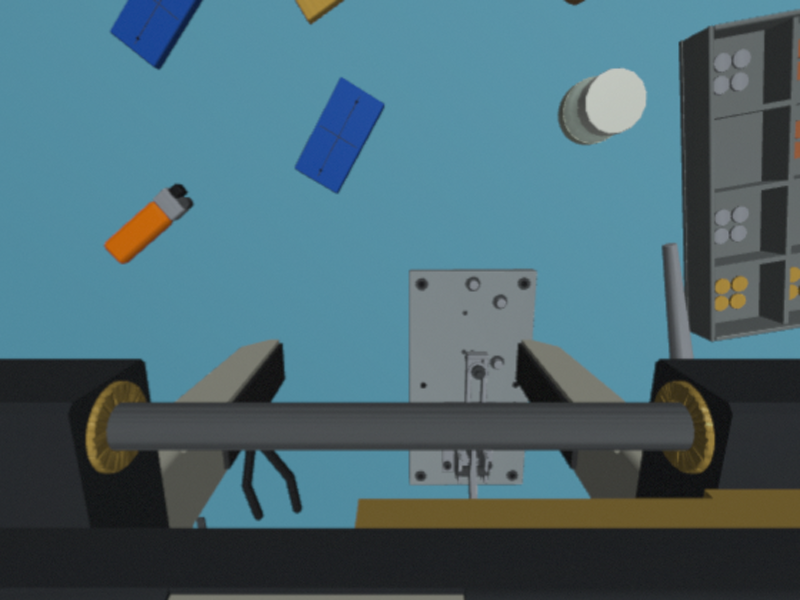

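The plate is seen at (409–536, 270–485). Pins show at (473,284), (501,301) and (498,362), and the bar lies level with its foot at (478,372), so the clamp looks shut. I'll fit the fixture pose from the plate corners and pins.

```bash
cat > d.py <<'E'
from h import *
from scipy.optimize import least_squares
c=read_camera('wrist')
g=cv2.cvtColor(c['img'],cv2.COLOR_BGR2GRAY)
# features: fixture coords xyz, 800px pixel
F=[((.105,.055,.012),(409,270)),((.105,-.055,.012),(536,270)),((.094,0,.019),(473,284)),((.078,-.024,.019),(501,301)),((.022,-.024,.019),(498,362))]
def pos(p,q): 
    ca,sa=np.cos(p[2]),np.sin(p[2]); return [p[0]+ca*q[0]-sa*q[1],p[1]+sa*q[0]+ca*q[1],q[2]]
f=lambda p:np.concatenate([proj(c,pos(p,q))-np.array(u)*.7 for q,u in F])
r=least_squares(f,[.6,-.01,1.4]); p=r.x
print(p,np.round(r.fun,1).tolist())
for n,q in dict(nest=(.05,0,.012),pivot=(-.0675,0,.043),grip0=(-.0675-.095*np.cos(.14),0,.056),grip1=(-.0675-.095*np.cos(1.49),0,.138)).items():
    print(n,np.round(pos(p,q),4),np.round(proj(c,pos(p,q))/.7))
# foot check: expected shut location
for z in(.02,.025): print('foot',np.round(proj(c,pos(p,(.03,0,z)))/.7))
# handle tilt in scene/side: predicted grip pixel for various q
for n in('scene','side'):
    k=read_camera(n)
    print(n,[(q,np.round(proj(k,pos(p,(-.0675-.095*np.cos(.14+q),0,.043+.095*np.sin(.14+q)))),0).tolist()) for q in(0,.2,.4,.6,1.0,1.35)],[ (np.round(d['uv']).tolist(),d['confidence']) for d in trace('grip',n)[:2]])
k=read_camera('side')
cv2.imwrite('pics/side2.png',cv2.resize(k['img'][160:300,190:340],None,fx=4,fy=4,interpolation=cv2.INTER_CUBIC))
k=read_camera('scene')
cv2.imwrite('pics/scene2.png',cv2.resize(k['img'][170:300,220:340],None,fx=4,fy=4,interpolation=cv2.INTER_CUBIC))
E
python3 d.py
```

```text
[ 0.59860425 -0.0152183   1.40280041] [-0.8, -0.2, 0.7, -0.9, 0.2, -0.3, -0.1, 0.5, -0.1, 0.9]
nest [0.607  0.0341 0.012 ] [470. 331.]
pivot [ 0.5873 -0.0818  0.043 ] [472. 469.]
grip0 [ 0.5716 -0.1745  0.056 ] [471. 570.]
grip1 [ 0.586  -0.0893  0.138 ] [494. 565.]
foot [471. 355.]
foot [472. 358.]
scene [(0, [248.0, 218.0]), (0.2, [248.0, 214.0]), (0.4, [249.0, 210.0]), (0.6, [251.0, 207.0]), (1.0, [257.0, 204.0]), (1.35, [263.0, 206.0])] []
side [(0, [284.0, 204.0]), (0.2, [284.0, 201.0]), (0.4, [282.0, 198.0]), (0.6, [280.0, 196.0]), (1.0, [275.0, 197.0]), (1.35, [270.0, 202.0])] []
```

```bash
cat > e.py <<'E'
from h import *
p=[0.59860425,-0.0152183,1.40280041]
def pos(p,q): 
    ca,sa=np.cos(p[2]),np.sin(p[2]); return [p[0]+ca*q[0]-sa*q[1],p[1]+sa*q[0]+ca*q[1],q[2]]
K={n:read_camera(n) for n in('scene','side')}
O={'scene':[(242.9,203.7),(256.9,223.3)],'side':[(289.6,189.5),(277.5,212.8)]}
for n,k in K.items():
  cv2.imwrite(f'pics/{n}3.png',k['img'])
  for q in np.arange(0,1,.1):
    P=[proj(k,pos(p,(-.0675-r*np.cos(.14+q),0,.043+r*np.sin(.14+q)))) for r in(.137,.053)]
    d=np.array(P)-O[n]; print(n,round(q,1),np.round(d,1).tolist(), np.round((d[0]-d[1]),1))
E
python3 e.py
python3 -c "
import cv2,numpy as np
a=cv2.imread('pics/scene0.png')[180:300,220:340];b=cv2.imread('pics/side0.png')[170:290,210:330]
cv2.imwrite('pics/v3.png',np.hstack([cv2.resize(x,(400,400),interpolation=cv2.INTER_CUBIC) for x in(a,b)]))"
```

```text
scene 0.0 [[-2.7, 7.0], [-1.5, 3.1]] [-1.1  3.9]
scene 0.1 [[-2.4, 3.4], [-1.4, 1.7]] [-1.   1.7]
scene 0.2 [[-2.0, 0.1], [-1.2, 0.4]] [-0.8 -0.3]
scene 0.3 [[-1.3, -3.0], [-0.8, -0.7]] [-0.4 -2.2]
scene 0.4 [[-0.3, -5.7], [-0.4, -1.8]] [ 0.1 -3.9]
scene 0.5 [[0.9, -8.1], [0.1, -2.6]] [ 0.8 -5.5]
scene 0.6 [[2.3, -10.2], [0.7, -3.4]] [ 1.6 -6.8]
scene 0.7 [[3.9, -11.8], [1.4, -3.9]] [ 2.6 -7.9]
scene 0.8 [[5.8, -13.0], [2.1, -4.3]] [ 3.7 -8.7]
scene 0.9 [[7.9, -13.8], [2.9, -4.5]] [ 4.9 -9.3]
side 0.0 [[1.3, 5.0], [-0.2, 1.3]] [1.5 3.6]
side 0.1 [[1.0, 2.2], [-0.4, 0.3]] [1.4 1.9]
side 0.2 [[0.5, -0.3], [-0.6, -0.6]] [1.1 0.3]
side 0.3 [[-0.3, -2.5], [-0.9, -1.4]] [ 0.7 -1. ]
side 0.4 [[-1.2, -4.3], [-1.4, -2.0]] [ 0.1 -2.2]
side 0.5 [[-2.4, -5.7], [-1.9, -2.5]] [-0.5 -3.2]
side 0.6 [[-3.8, -6.7], [-2.4, -2.8]] [-1.3 -3.9]
side 0.7 [[-5.4, -7.2], [-3.1, -2.9]] [-2.3 -4.3]
side 0.8 [[-7.1, -7.4], [-3.8, -2.9]] [-3.3 -4.5]
side 0.9 [[-9.1, -7.0], [-4.6, -2.7]] [-4.5 -4.4]
```

View pics/v3.png

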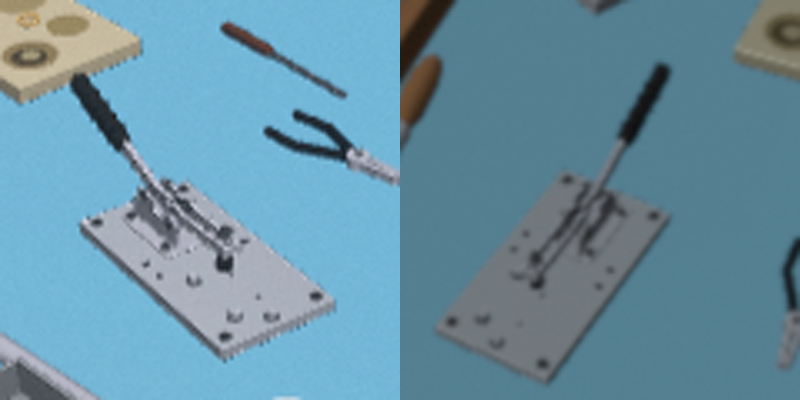

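Sleeve ends at (75,80)–(125,145) in the left crop and (665,70)–(630,140) in the right fit q ≈ 0.2. The foot hangs just above the plate, so the clamp is almost shut and I need to open it. Moving above the sleeve.

>>> step_arm(
  moves=[
    [[0.8, 3.3, 1, 0], [1.6, 6.5, 2, 0], [2.4, 9.8, 3, 0], [3.2, 13, 4, 0], [4, 16.3, 5, 0], [4.8, 19.6, 6, 0], [5.6, 22.8, 7, 0], [6.4, 26.1, 8, -0.006], [6.4, 26.1, 8, -0.006], [6.4, 26.1, 8, -0.006]],
  ],
  hand=0.6,
)

```text
t: 6.1
position: [0.5719, -0.1716, 0.1376]
orientation: [-0.0, 0.996, -0.086, -0.001]
ft_force: [0.4, -0.5, -0.1]
width: 0.0557
```

```bash
python3 c.py w2
cat >> h.py <<'E'
FX=[0.59860425,-0.0152183,1.40280041]
def fw(q,p=FX):
    ca,sa=np.cos(p[2]),np.sin(p[2]); return np.array([p[0]+ca*q[0]-sa*q[1],p[1]+sa*q[0]+ca*q[1],q[2]])
E
python3 - <<'E'
from h import *
c=read_camera('wrist')
for q in(.1,.2,.3): print(q,[np.round(proj(c,fw((-.0675-r*np.cos(.14+q),0,.043+r*np.sin(.14+q))))/.7).tolist() for r in(.137,.095,.053)])
print(np.round(proj(c,fw((-.105,.055,.012)))/.7),np.round(proj(c,fw((-.105,-.055,.012)))/.7))
E
```

```text
nest []
fixture [([276.1, 23.4], [0.5964, -0.0139], 0.56)]
handle_pivot [([277.1, 100.7], [0.5857, -0.0817], 0.74)]
grip [([282.0, 223.2], [0.5728, -0.1787], 0.96), ([281.3, 102.0], [0.5886, -0.0845], 0.41)]
foot []
clamp_bar [([281.0, 47.4], [0.5958, -0.0419], 0.63)]
blank_center []
6.5 [ 0.57276761 -0.16885533  0.13914083] [ 1.06330148e-04  9.96538264e-01 -8.31346424e-02  3.28195155e-04] 0.05566797626742863
0.1 [[399.0, 392.0], [399.0, 318.0], [399.0, 243.0]]
0.2 [[399.0, 397.0], [399.0, 318.0], [399.0, 241.0]]
0.3 [[399.0, 398.0], [399.0, 316.0], [399.0, 239.0]]
[314. 214.] [483. 214.]
```

View pics/w2.png

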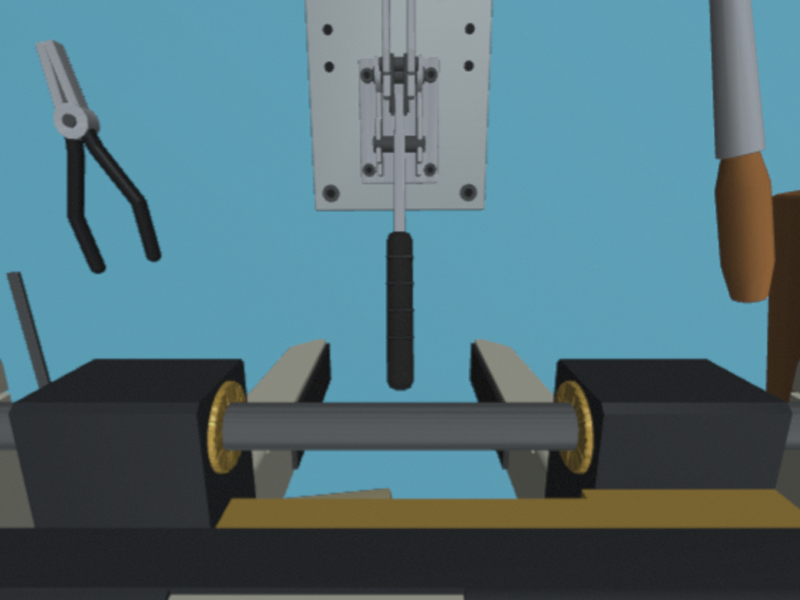

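The sleeve runs (399,232)–(399,390), midway between the fingers, and agrees with the fit within about 2 mm. Descend and grip.

>>> step_arm(
  moves=[
    [[0, 0, 2, 0], [0, 0, 4, 0], [0, 0, 6, 0], [0, -0.1, 7.5, 0], [0, -0.1, 8.1, 0], [0, -0.1, 8.1, 0], [0, -0.1, 8.1, 0], [0, -0.1, 8.1, 0], [0, -0.1, 8.1, 0], [0, -0.1, 8.1, 0]],
  ],
)

```text
t: 7.38
position: [0.5734, -0.1692, 0.0588]
orientation: [0.0, 0.996, -0.084, 0.001]
ft_force: [-0.2, 0.0, -0.3]
width: 0.0555
```

>>> step_arm(
  moves=[
    [[0, 0, 0, 0], [0, 0, 0, 0], [0, 0, 0, 0], [0, 0, 0, 0], [0, 0, 0, 0], [0, 0, 0, 0], [0, 0, 0, 0], [0, 0, 0, 0], [0, 0, 0, 0], [0, 0, 0, 0]],
  ],
  hand=0,
  newtons=20,
)

```text
t: 8.22
position: [0.5722, -0.1688, 0.0575]
orientation: [-0.0, 0.996, -0.084, -0.0]
ft_force: [-2.4, -0.8, 0.2]
width: 0.014
```

```bash
python3 -c "
import numpy as np
a0=.36
for a in np.linspace(.36,1.51,21)[1:]: print([0,round(9.5*(np.cos(a)-np.cos(a0)),1),round(-9.5*(np.sin(a)-np.sin(a0)),1),0],end=',')
print()
a0=.935
for a in np.linspace(.935,1.51,11)[1:]: print([0,round(9.5*(np.cos(a)-np.cos(a0)),1),round(-9.5*(np.sin(a)-np.sin(a0)),1),0],end=',')"
```

```text
[0, np.float64(-0.2), np.float64(-0.5), 0],[0, np.float64(-0.4), np.float64(-1.0), 0],[0, np.float64(-0.7), np.float64(-1.5), 0],[0, np.float64(-1.0), np.float64(-1.9), 0],[0, np.float64(-1.3), np.float64(-2.4), 0],[0, np.float64(-1.7), np.float64(-2.8), 0],[0, np.float64(-2.0), np.float64(-3.2), 0],[0, np.float64(-2.4), np.float64(-3.6), 0],[0, np.float64(-2.8), np.float64(-4.0), 0],[0, np.float64(-3.2), np.float64(-4.3), 0],[0, np.float64(-3.7), np.float64(-4.6), 0],[0, np.float64(-4.2), np.float64(-4.9), 0],[0, np.float64(-4.6), np.float64(-5.2), 0],[0, np.float64(-5.1), np.float64(-5.4), 0],[0, np.float64(-5.6), np.float64(-5.6), 0],[0, np.float64(-6.2), np.float64(-5.8), 0],[0, np.float64(-6.7), np.float64(-5.9), 0],[0, np.float64(-7.2), np.float64(-6.0), 0],[0, np.float64(-7.8), np.float64(-6.1), 0],[0, np.float64(-8.3), np.float64(-6.1), 0],
[0, np.float64(-0.4), np.float64(-0.3), 0],[0, np.float64(-0.9), np.float64(-0.6), 0],[0, np.float64(-1.4), np.float64(-0.9), 0],[0, np.float64(-1.9), np.float64(-1.1), 0],[0, np.float64(-2.4), np.float64(-1.3), 0],[0, np.float64(-2.9), np.float64(-1.5), 0],[0, np.float64(-3.4), np.float64(-1.6), 0],[0, np.float64(-4.0), np.float64(-1.7), 0],[0, np.float64(-4.5), np.float64(-1.8), 0],[0, np.float64(-5.1), np.float64(-1.8), 0],
```

Gripped at width 14 mm, as expected. Swing it up along the arc.

>>> step_arm(
  moves=[
    [[0, -0.2, -0.5, 0], [0, -0.4, -1, 0], [0, -0.7, -1.5, 0], [0, -1, -1.9, 0], [0, -1.3, -2.4, 0], [0, -1.7, -2.8, 0], [0, -2, -3.2, 0], [0, -2.4, -3.6, 0], [0, -2.8, -4, 0], [0, -3.2, -4.3, 0]],
  ],
)

```text
t: 9.05
position: [0.5776, -0.1368, 0.1008]
orientation: [-0.0, 0.996, -0.084, -0.001]
ft_force: [-3.6, -0.3, -5.4]
width: 0.0137
```

>>> step_arm(
  moves=[
    [[0, -0.4, -0.3, 0], [0, -0.9, -0.6, 0], [0, -1.4, -0.9, 0], [0, -1.9, -1.1, 0], [0, -2.4, -1.3, 0], [0, -2.9, -1.5, 0], [0, -3.4, -1.6, 0], [0, -4, -1.7, 0], [0, -4.5, -1.8, 0], [0, -5.1, -1.8, 0]],
  ],
)

```text
t: 9.88
position: [0.5859, -0.0877, 0.1199]
orientation: [0.001, 0.996, -0.084, -0.0]
ft_force: [-9.3, -4.0, 3.0]
width: 0.0141
```

>>> step_arm(
  moves=[
    [[0, -0.2, 0, 0], [0, -0.4, 0, 0], [0, -0.4, 0, 0], [0, -0.4, 0, 0], [0, -0.4, 0, 0], [0, -0.4, 0, 0], [0, -0.4, 0, 0], [0, -0.4, 0, 0], [0, -0.4, 0, 0], [0, -0.4, 0, 0]],
  ],
)

```text
t: 10.72
position: [0.5867, -0.0832, 0.1201]
orientation: [0.001, 0.996, -0.084, -0.0]
ft_force: [-8.2, -1.1, 2.9]
width: 0.0136
```

Run:
```python
from h import *
s=sense(); p=s['position']; ca,sa=np.cos(FX[2]),np.sin(FX[2])
d=p[:2]-np.array(FX[:2]); print(s['t'],p,s['ft_force'],s['width'],'fixture x,y',ca*d[0]+sa*d[1],-sa*d[0]+ca*d[1])
c=read_camera('scene');d=read_camera('side')
cv2.imwrite('pics/v4.png',np.hstack([cv2.resize(x,(400,400),interpolation=cv2.INTER_CUBIC) for x in(c['img'][160:300,210:350],d['img'][160:300,200:340])]))
```

```text
10.7167 [ 0.58666649 -0.08324177  0.12014393] [-8.24890434 -1.06810831  2.86341323] 0.013566754317566961 fixture x,y -0.06906189839495726 0.0003957078723460204
```

View pics/v4.png

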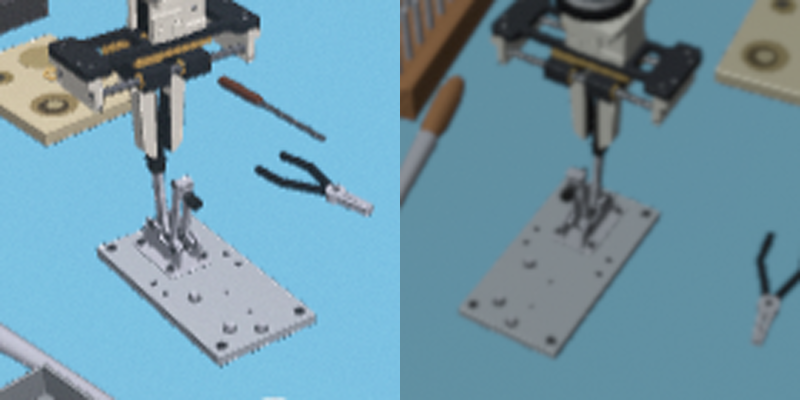

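The clamp is fully open: bar upright at (185,215 left), and the nest end with its pins is free. Release, rise and go above the brass blank.

>>> step_arm(
  moves=[
    [[0, 0, 0, 0], [0, 0, 0, 0], [0, 0, 0, 0], [0, 0, -3, 0], [0, 0, -6, 0], [0, 0, -8.2, 0], [0, 0, -8.2, 0], [-1.3, -4, -8.2, 0], [-2.6, -8, -8.2, 0], [-4, -12, -8.2, 0]],
  ],
  hand=0.6,
)

```text
t: 11.65
position: [0.5686, 0.0414, 0.2007]
orientation: [-0.0, 0.996, -0.085, 0.001]
ft_force: [0.9, 0.4, 0.4]
width: 0.056
```

>>> step_arm(
  moves=[
    [[-1.2, -3.6, 0, 0], [-2.5, -7.2, 0, 0], [-3.7, -10.9, 0, 0], [-4.9, -14.5, 0, 0], [-6.1, -18.1, 0, 0], [-7.4, -21.8, 0, 0], [-8.6, -25.4, 0, 0], [-9.8, -29, 0, 0], [-9.8, -29, 0, 0], [-9.8, -29, 0, 0]],
  ],
  hand=1,
)

```text
t: 12.48
position: [0.5193, 0.3452, 0.2002]
orientation: [-0.0, 0.997, -0.082, 0.0]
ft_force: [0.3, -0.2, -0.2]
width: 0.0928
```

```bash
cat > bl.py <<'E'
from h import *
import sys
c=read_camera('wrist'); z=.010
cv2.imwrite(f'pics/{sys.argv[1]}.png',cv2.resize(c['img'],(800,600),interpolation=cv2.INTER_CUBIC))
h=cv2.cvtColor(c['img'],cv2.COLOR_BGR2HSV)
m=cv2.inRange(h,(15,90,120),(32,255,255))
n,l,st,ce=cv2.connectedComponentsWithStats(m)
for i in range(1,n):
  if st[i,4]>400:
    ys,xs=np.nonzero(l==i)
    cnt=max(cv2.findContours((l==i).astype(np.uint8),0,1)[0],key=cv2.contourArea)
    P=np.array([onz(c,u,z)[:2] for u in cnt[:,0]])
    r=cv2.minAreaRect((P*1000).astype(np.float32)); b=cv2.boxPoints(r)
    e=max([b[1]-b[0],b[2]-b[1]],key=np.linalg.norm)
    print(st[i],'centre mm',np.round(r[0],1),'size',np.round(r[1],1),'long axis deg',np.degrees(np.arctan2(e[1],e[0]))%180)
print([(np.round(d['uv']),np.round(onz(c,d['uv'],.005),4),d['confidence']) for d in tip_of('blank_center','wrist')])
s=sense();o=R.from_quat(np.roll(s['orientation'],-1)).as_matrix();print(s['t'],s['position'],'toolx deg',np.degrees(np.arctan2(o[1,0],o[0,0])),s['joints'])
E
python3 bl.py w3
```

```text
[ 369   46  104  141 1818] centre mm [688.8 399. ] size [ 12.3 193.3] long axis deg 121.278564
[ 250  155   62   73 2205] centre mm [521.3 344.3] size [38.8 78.9] long axis deg 112.27289
[ 451  170   63   49 1224] centre mm [752.6 302.7] size [71.9 24.7] long axis deg 29.10669
[149 326  40  31 482] centre mm [340.6 170.8] size [55.1 19.3] long axis deg 27.796896
[(array([282., 193.]), array([0.5217, 0.3427, 0.005 ]), 0.92), (array([298., 285.]), array([0.5228, 0.2215, 0.005 ]), 0.67)]
12.5833 [0.52006496 0.34254367 0.20033627] toolx deg -9.596369622891128 [ 4.03759702e-01  4.00696442e-01  1.37741838e+00 -3.41154853e-04
  1.36350976e+00  5.71318188e-01]
```

View pics/w3.png

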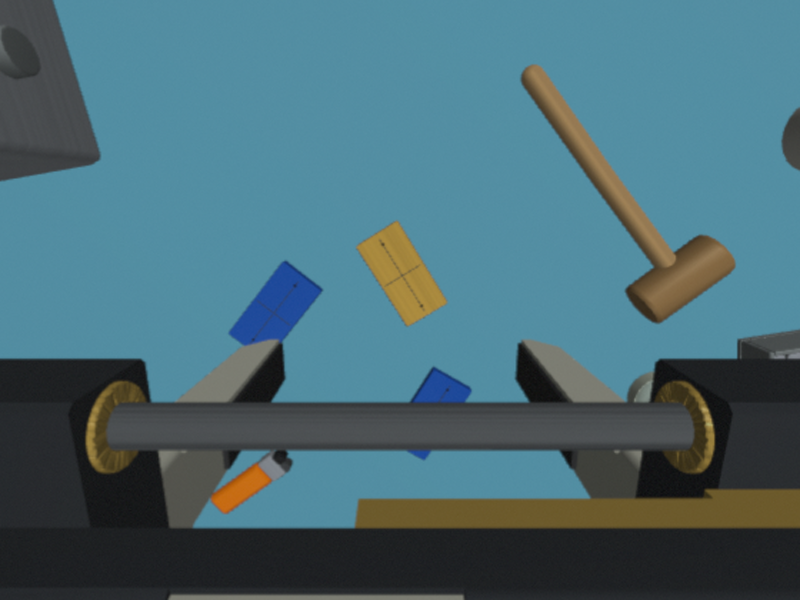

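Brass blank with scribed cross at (402,274) between two blue look-alikes at (276,303) and (440,410). It measures 78.9 × 38.8 mm with its long axis at 112.3°. That is the right one. Turn −0.557 rad and descend with the jaws at about 60 mm, to clear the blue plate.

>>> step_arm(
  moves=[
    [[0.1, -0.1, 1.5, -0.11], [0.1, -0.2, 3, -0.22], [0.1, -0.2, 5, -0.33], [0.1, -0.2, 7, -0.44], [0.1, -0.2, 9, -0.557], [0.1, -0.2, 12, -0.557], [0.1, -0.2, 15, -0.557], [0.1, -0.2, 17, -0.557], [0.1, -0.2, 17, -0.557], [0.1, -0.2, 17, -0.557]],
  ],
  hand=0.65,
)

```text
t: 13.42
position: [0.5213, 0.3428, 0.03]
orientation: [0.0, 0.981, 0.192, -0.001]
ft_force: [0.3, -0.2, 0.2]
width: 0.0606
```

```bash
python3 bl.py w4|sed -n '/blank\|centre\|tool/p'; python3 -c "
from h import *
s=sense();print(s['position'],s['ft_force'],s['width'])"
```

```text
[550 112  10 164 796] centre mm [668.4 431.4] size [  5.3 102.7] long axis deg 121.091194
[ 249  174   64  108 6630] centre mm [519.2 349.1] size [38.9 70.1] long axis deg 112.281494
13.5167 [0.52296068 0.34415476 0.03237015] toolx deg 22.206250998220433 [ 4.04140317e-01  5.61098331e-01  1.56271975e+00 -4.20709150e-05
[0.52296068 0.34415476 0.03237015] [-0.07601928 -0.04857133 -0.22300726] 0.060428627692973504
```

>>> step_arm(
  moves=[
    [[0, 0, 1, 0], [0, 0, 2, 0], [0, 0, 2.4, 0], [0, 0, 2.7, 0], [0, 0, 2.7, 0], [0, 0, 2.7, 0], [0, 0, 2.7, 0], [0, 0, 2.7, 0], [0, 0, 2.7, 0], [0, 0, 2.7, 0]],
  ],
)

```text
t: 14.35
position: [0.5214, 0.3446, 0.0039]
orientation: [-0.0, 0.981, 0.193, 0.0]
ft_force: [0.3, -0.2, -0.3]
width: 0.0602
```

>>> step_arm(
  moves=[
    [[0, 0, 0, 0], [0, 0, 0, 0], [0, 0, 0, 0], [0, 0, 0, 0], [0, 0, 0, 0], [0, 0, 0, 0], [0, 0, 0, 0], [0, 0, 0, 0], [0, 0, 0, 0], [0, 0, 0, 0]],
  ],
  hand=0,
  newtons=30,
)

```text
t: 15.18
position: [0.5213, 0.3445, 0.0037]
orientation: [0.0, 0.981, 0.193, 0.0]
ft_force: [-0.1, -0.2, 0.9]
width: 0.0396
```

>>> step_arm(
  moves=[
    [[0, 0, -1, 0], [0, 0, -3, 0], [0, 0, -5, 0], [0, 0, -7, 0.11], [0, 0, -7, 0.22], [0, 0, -7, 0.33], [0, 0, -7, 0.44], [0, 0, -7, 0.557], [0, 0, -7, 0.557], [0, 0, -7, 0.557]],
  ],
)

```text
t: 16.02
position: [0.5211, 0.3444, 0.0738]
orientation: [0.0, 0.997, -0.082, -0.0]
ft_force: [-0.5, -0.3, -3.1]
width: 0.0394
```

```bash
python3 bl.py w4|sed -n '/blank\|centre\|tool/p'; python3 -c "
from h import *
s=sense();print(s['position'],s['ft_force'],s['width'])"
```

```text
[ 419    0  141  210 4434] centre mm [688.7 400.5] size [ 13.1 186.3] long axis deg 121.399475
[ 243  183   74   99 7097] centre mm [519.6 334.1] size [79.9 56.2] long axis deg 80.468254
[538 226  22  37 462] centre mm [731.9 289.3] size [18.5 25.8] long axis deg 119.66356
[ 111  343  420   25 8099] centre mm [536.6 219.9] size [ 24.3 366. ] long axis deg 170.45462
16.1167 [0.52116362 0.34447486 0.07369577] toolx deg -9.444185012458243 [4.05746664e-01 5.13507910e-01 1.52747912e+00 1.21836565e-06
[0.52116362 0.34447486 0.07369577] [-0.86988712  0.05001959 -3.31413008] 0.0396026857600864
```

Blank held (39.5 mm, about 3 N of weight). Go to a hover offset from the nest (−6 mm in x, +4 mm in y) and look.

>>> step_arm(
  moves=[
    [[1.6, 3.7, 0, 0], [3.3, 7.4, 0, 0], [4.9, 11.2, 0, 0], [6.6, 14.9, 0, 0], [8.2, 18.6, 0, 0], [9.9, 22.3, 0, 0], [11.5, 26, 0, 0.004], [12.7, 28.5, 0, 0.004], [13.1, 29.8, 1, 0.004], [13.1, 29.8, 2, 0.004]],
  ],
)

```text
t: 16.95
position: [0.602, 0.0254, 0.0538]
orientation: [0.0, 0.996, -0.087, 0.001]
ft_force: [0.3, 0.4, -4.1]
width: 0.0397
```

Run:
```python
from h import *
c=read_camera('wrist')
s=sense();o=R.from_quat(np.roll(s['orientation'],-1)).as_matrix();print(s['t'],s['position'],'toolx deg',np.degrees(np.arctan2(o[1,0],o[0,0])),s['ft_force'])
for n,q in dict(endpin=(.094,0,.019),sp1=(.078,-.024,.019),sp2=(.022,-.024,.019),cA=(.105,.055,.012),cB=(.105,-.055,.012),cC=(-.105,.055,.012)).items(): print(n,np.round(proj(c,fw(q))/.7,1))
cv2.imwrite('pics/w5.png',cv2.resize(c['img'][100:400,80:480],(800,600),interpolation=cv2.INTER_CUBIC))
```

```text
17.0 [0.59930268 0.02771039 0.05083732] toolx deg -9.938993829949197 [-0.94588402  0.40294198 -4.93717075]
endpin [405.5 218.2]
sp1 [458.4 253.5]
sp2 [455.7 368.5]
cA [284.4 193.8]
cB [525.8 191.8]
cC [310.5 572.9]
```

View pics/w5.png

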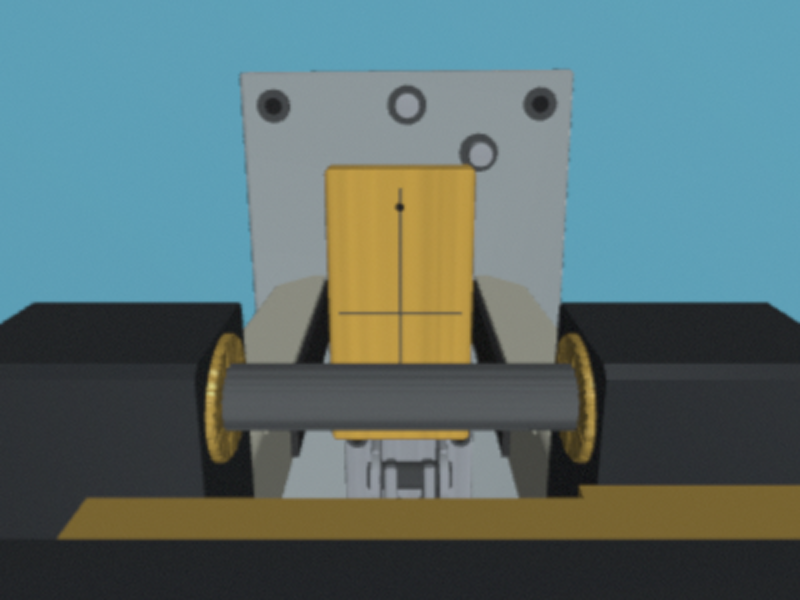

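Pins' tops are at (407,105) and (481,154), within 0.5 px of the model. The blank is square to the plate, with its far edge at row 168 and sides at 327 and 474. Compute the blank's offset in fixture axes.

Run:
```python
from h import *
c=read_camera('wrist'); s=sense(); print(s['t'],s['position'],s['ft_force'])
ca,sa=np.cos(FX[2]),np.sin(FX[2])
def wf(p): d=p[:2]-np.array(FX[:2]); return np.round([1000*(ca*d[0]+sa*d[1])-50,1000*(-sa*d[0]+ca*d[1])],1)
for z in(.057,.059,.061):
  print(z,[wf(onz(c,(80+u/2,100+v/2),z)).tolist() for u,v in((327,168),(474,168),(400.5,313),(400,167))],wf(s['position']))
```

```text
17.05 [0.59841036 0.02920241 0.05119964] [-1.09310683  0.80232878 -2.70119695]
0.057 [[32.4, 24.7], [32.1, -13.5], [-8.0, 5.9], [32.5, 5.7]] [-6.2  7.6]
0.059 [[32.7, 24.4], [32.5, -13.3], [-7.2, 5.9], [32.8, 5.7]] [-6.2  7.6]
0.061 [[33.0, 24.2], [32.8, -13.0], [-6.4, 5.8], [33.2, 5.7]] [-6.2  7.6]
```

>>> step_arm(
  moves=[
    [[0, 0, 0.7, 0], [0, 0, 1.4, 0], [0, 0, 2.1, 0], [0, 0, 2.8, 0], [0, 0, 3.2, 0], [0, 0, 3.5, 0], [0, 0, 3.5, 0], [0, 0, 3.5, 0], [0, 0, 3.5, 0], [0, 0, 3.5, 0]],
  ],
)

```text
t: 17.88
position: [0.601, 0.0287, 0.0191]
orientation: [0.0, 0.996, -0.086, 0.0]
ft_force: [0.1, 0.1, -2.7]
width: 0.0393
```

>>> step_arm(
  moves=[
    [[0, 0, 0.05, 0], [0, 0, 0.1, 0], [0, 0, 0.15, 0], [0, 0, 0.2, 0], [0, 0, 0.25, 0], [0, 0, 0.25, 0], [0, 0, 0.25, 0], [0, 0, 0.25, 0], [0, 0, 0.25, 0], [0, 0, 0.25, 0]],
  ],
)

```text
t: 18.72
position: [0.6006, 0.0288, 0.0162]
orientation: [0.0, 0.996, -0.086, 0.0]
ft_force: [0.2, -0.3, -2.6]
width: 0.0399
```

>>> step_arm(
  moves=[
    [[0.05, 0, 0.03, 0], [0.1, 0, 0.06, 0], [0.15, 0, 0.09, 0], [0.2, 0, 0.12, 0], [0.25, 0, 0.12, 0], [0.3, 0, 0.12, 0], [0.35, 0, 0.12, 0], [0.4, 0, 0.12, 0], [0.4, 0, 0.12, 0], [0.4, 0, 0.12, 0]],
  ],
)

```text
t: 19.55
position: [0.6042, 0.0283, 0.0156]
orientation: [-0.0, 0.996, -0.086, -0.0]
ft_force: [-4.2, 0.5, 5.5]
width: 0.0393
```

>>> step_arm(
  moves=[
    [[0.04, 0, 0, 0], [0.08, 0, 0, 0], [0.12, 0, 0, 0], [0.16, 0, 0, 0], [0.2, 0, 0, 0], [0.24, 0, 0, 0], [0.24, 0, 0, 0], [0.24, 0, 0, 0], [0.24, 0, 0, 0], [0.24, 0, 0, 0]],
  ],
)

```text
t: 20.38
position: [0.6053, 0.0281, 0.0156]
orientation: [-0.0, 0.996, -0.086, -0.001]
ft_force: [-7.7, 0.4, 9.3]
width: 0.0395
```

>>> step_arm(
  moves=[
    [[0, 0, -0.06, 0], [0, -0.1, -0.06, 0], [0, -0.2, -0.06, 0], [0, -0.3, -0.06, 0], [0, -0.4, -0.06, 0], [0, -0.5, -0.06, 0], [0, -0.6, -0.06, 0], [0, -0.65, -0.06, 0], [0, -0.65, -0.06, 0], [0, -0.65, -0.06, 0]],
  ],
)

```text
t: 21.22
position: [0.6062, 0.0325, 0.0157]
orientation: [0.001, 0.996, -0.086, -0.002]
ft_force: [-7.8, -6.8, 6.1]
width: 0.0397
```

```bash
cat > f.py <<'E'
from h import *
import sys
c=read_camera('wrist'); s=sense(); print(s['t'],s['position'],s['ft_force'])
cv2.imwrite(f'pics/{sys.argv[1]}.png',cv2.resize(c['img'][100:400,80:480],(800,600),interpolation=cv2.INTER_CUBIC))
Z=.022
for n,q in dict(fl=(.09,.02,Z),fr=(.09,-.02,Z),mid=(.05,0,Z),endpin=(.094,0,.019),sp1=(.078,-.024,.019),sp2=(.022,-.024,.019)).items():
    print(n,np.round((proj(c,fw(q))-[80,100])*2,1))
E
python3 f.py w6
```

```text
21.2667 [0.60614928 0.03245819 0.01567839] [-7.27723062 -6.23134163  5.80155049]
fl [322.2 161.5]
fr [476.9 160.8]
mid [400.2 306.1]
endpin [399.4 144.2]
sp1 [489.4 203.6]
sp2 [483.6 392.4]
```

View pics/w6.png

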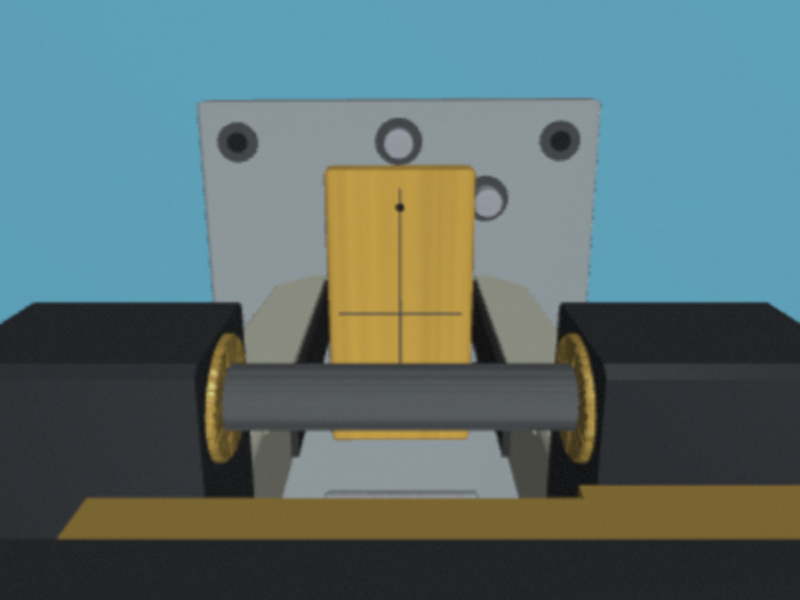

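The side pins look touched (blank's right edge at 474, pin edge at about 473). The end still has a gap of about 1.5–2 mm (edge at 168, contact at about 161). Push on towards the end pin, lifting slightly.

>>> step_arm(
  moves=[
    [[-0.03, -0.05, -0.05, 0], [-0.03, -0.1, -0.05, 0], [-0.03, -0.15, -0.05, 0], [-0.03, -0.2, -0.05, 0], [-0.03, -0.25, -0.05, 0], [-0.03, -0.3, -0.05, 0], [-0.03, -0.3, -0.05, 0], [-0.03, -0.3, -0.05, 0], [-0.03, -0.3, -0.05, 0], [-0.03, -0.3, -0.05, 0]],
  ],
)

```text
t: 22.1
position: [0.6065, 0.035, 0.0157]
orientation: [0.002, 0.996, -0.086, -0.002]
ft_force: [-6.4, -8.0, 1.9]
width: 0.0394
```

```bash
python3 f.py w7
python3 - <<'E'
import cv2,numpy as np
i=cv2.imread('pics/w7.png').astype(int)
# blank far edge: column profile at u=385..415 avg & side edge row 190..
h=cv2.cvtColor(i.astype(np.uint8),cv2.COLOR_BGR2HSV)
print('col',[(r,int(h[r,350:375,1].mean())) for r in range(150,176,2)])
print('row230',[(u,int(h[225:245,u,1].mean())) for u in range(464,486,2)])
E
```

```text
22.15 [0.60653615 0.03499081 0.01570066] [-6.71906118 -7.84236432  2.58987617]
fl [322.6 171.2]
fr [476.7 170.5]
mid [400.4 314.6]
endpin [399.6 153.9]
sp1 [489.2 212.7]
sp2 [483.4 400.1]
col [(150, 22), (152, 22), (154, 21), (156, 21), (158, 22), (160, 22), (162, 20), (164, 13), (166, 111), (168, 158), (170, 161), (172, 161), (174, 161)]
row230 [(464, 161), (466, 161), (468, 161), (470, 163), (472, 144), (474, 53), (476, 15), (478, 21), (480, 21), (482, 20), (484, 20)]
```

>>> step_arm(
  moves=[
    [[0, 0, 0, 0], [0, 0, 0, 0], [0, 0, 0, 0], [0, 0, 0, 0], [0, 0, 0, 0], [0, 0, -1, 0], [0, 0, -3, 0], [0, 0, -6, 0], [0, 0, -9, 0], [0, 0, -9, 0]],
  ],
  hand=0.6,
)

```text
t: 22.98
position: [0.6125, 0.037, 0.1134]
orientation: [0.0, 0.996, -0.086, 0.006]
ft_force: [1.2, -0.5, 1.2]
width: 0.0556
```

```bash
python3 f.py w8
```

```text
23.0333 [0.61122589 0.0370382  0.11075768] [-0.40611935 -0.45791851 -0.36358821]
fl [335.5 140.3]
fr [432.1 139.7]
mid [384.9 233.3]
endpin [383.8 129.6]
sp1 [440.9 167.2]
sp2 [439.5 291.9]
```

View pics/w8.png

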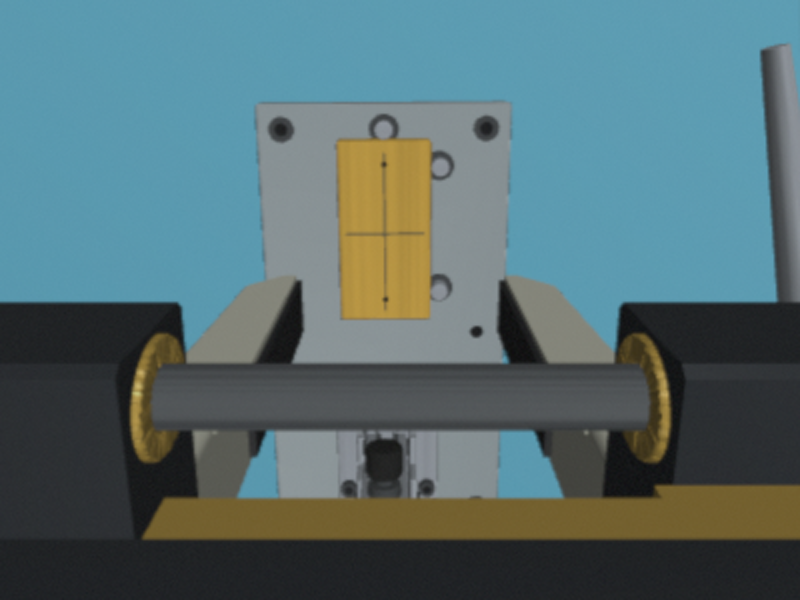

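The blank sits with its cross at (385,233) against a predicted home of (384.9,233.3). Its far edge touches the end pin (384,129), and its right edge at 431 touches both side pins (441,166) and (440,288), within 0.3 mm. The clamp is open. Go above the handle.

>>> step_arm(
  moves=[
    [[0, 0, -4, 0], [0, 0, -8, 0], [0, 0, -10, 0], [0, 0, -10, 0], [-0.1, 3.5, -10, 0], [-0.2, 7, -10, 0], [-0.3, 10, -10, 0], [-0.4, 12.6, -10, 0], [-0.4, 12.6, -10, 0], [-0.4, 12.6, -10, 0]],
  ],
)

```text
t: 23.87
position: [0.5818, -0.0872, 0.2046]
orientation: [-0.0, 0.996, -0.087, -0.001]
ft_force: [0.2, 1.0, 0.1]
width: 0.0558
```

Run:
```python
from h import *
c=read_camera('wrist'); s=sense();o=R.from_quat(np.roll(s['orientation'],-1)).as_matrix();print(s['t'],s['position'],'toolx deg',np.degrees(np.arctan2(o[1,0],o[0,0])),s['width'])
ca,sa=np.cos(FX[2]),np.sin(FX[2]); d=s['position'][:2]-np.array(FX[:2]); print('fixture',ca*d[0]+sa*d[1],-sa*d[0]+ca*d[1])
for l in('grip','nest'): print(l,[(np.round(d['uv'],1),round(d['confidence'],2)) for d in tip_of(l,'wrist')])
for n,q in dict(grip=(-.0752,0,.138),top=(-.0675-.137*np.cos(1.49),0,.043+.137*np.sin(1.49)),nest=(.05,0,.012)).items(): print(n,np.round(proj(c,fw(q)),1))
```

```text
23.9167 [ 0.58213234 -0.08616642  0.20485427] toolx deg -9.933882672128147 0.05601572486261007
fixture -0.07270351746510748 0.004377009196695484
grip [(array([285.6, 229.5]), 0.78)]
nest [(array([287. , 229.4]), 0.71), (array([115.2, 180.8]), 0.34)]
grip [285.3 221.8]
top [286.3 244.3]
nest [283.   78.1]
```

>>> step_arm(
  moves=[
    [[0.4, 0.1, 0, 0], [0.4, 0.1, 1.5, 0], [0.4, 0.1, 3.5, 0], [0.4, 0.1, 5.5, 0], [0.4, 0.1, 7.5, 0], [0.4, 0.1, 8.5, 0], [0.4, 0.1, 8.5, 0], [0.4, 0.1, 8.5, 0], [0.4, 0.1, 8.5, 0], [0.4, 0.1, 8.5, 0]],
  ],
)

```text
t: 24.85
position: [0.5876, -0.0881, 0.1225]
orientation: [0.0, 0.996, -0.086, 0.001]
ft_force: [0.8, -0.0, 0.1]
width: 0.0559
```

>>> step_arm(
  moves=[
    [[0, 0, 0, 0], [0, 0, 0, 0], [0, 0, 0, 0], [0, 0, 0, 0], [0, 0, 0, 0], [0, 0, 0, 0], [0, 0, 0, 0], [0, 0, 0, 0], [0, 0, 0, 0], [0, 0, 0, 0]],
  ],
  hand=0,
  newtons=20,
)

```text
t: 25.68
position: [0.5858, -0.0879, 0.121]
orientation: [-0.0, 0.996, -0.086, -0.001]
ft_force: [-4.2, 0.4, 2.9]
width: 0.0141
```

```bash
python3 -c "
import numpy as np
for a0,a1,n in((1.49,.8,20),(1.145,.8,10),(.8,.12,20),(.46,.12,10)):
  print([[0,float(round(9.5*(np.cos(a)-np.cos(a0)),1)),float(round(-9.5*(np.sin(a)-np.sin(a0)),1)),0] for a in np.linspace(a0,a1,n+1)[1:11]])"
```

```text
[[0, 0.3, 0.0, 0], [0, 0.7, 0.1, 0], [0, 1.0, 0.1, 0], [0, 1.3, 0.2, 0], [0, 1.6, 0.3, 0], [0, 1.9, 0.4, 0], [0, 2.2, 0.5, 0], [0, 2.6, 0.6, 0], [0, 2.9, 0.7, 0], [0, 3.2, 0.8, 0]]
[[0, 0.3, 0.1, 0], [0, 0.6, 0.3, 0], [0, 0.9, 0.5, 0], [0, 1.2, 0.6, 0], [0, 1.4, 0.8, 0], [0, 1.7, 1.0, 0], [0, 2.0, 1.2, 0], [0, 2.2, 1.4, 0], [0, 2.5, 1.6, 0], [0, 2.7, 1.8, 0]]
[[0, 0.2, 0.2, 0], [0, 0.4, 0.5, 0], [0, 0.7, 0.7, 0], [0, 0.9, 1.0, 0], [0, 1.1, 1.2, 0], [0, 1.2, 1.5, 0], [0, 1.4, 1.8, 0], [0, 1.6, 2.0, 0], [0, 1.7, 2.3, 0], [0, 1.9, 2.6, 0]]
[[0, 0.1, 0.3, 0], [0, 0.3, 0.6, 0], [0, 0.4, 0.9, 0], [0, 0.5, 1.2, 0], [0, 0.6, 1.5, 0], [0, 0.7, 1.8, 0], [0, 0.8, 2.1, 0], [0, 0.8, 2.4, 0], [0, 0.9, 2.8, 0], [0, 0.9, 3.1, 0]]
```

>>> step_arm(
  moves=[
    [[0, 0.3, 0, 0], [0, 0.7, 0.1, 0], [0, 1, 0.1, 0], [0, 1.3, 0.2, 0], [0, 1.6, 0.3, 0], [0, 1.9, 0.4, 0], [0, 2.2, 0.5, 0], [0, 2.6, 0.6, 0], [0, 2.9, 0.7, 0], [0, 3.2, 0.8, 0]],
  ],
)

```text
t: 26.52
position: [0.5807, -0.1185, 0.1131]
orientation: [-0.001, 0.996, -0.086, -0.0]
ft_force: [-3.5, 3.5, 2.7]
width: 0.0135
```

>>> step_arm(
  moves=[
    [[0, 0.3, 0.1, 0], [0, 0.6, 0.3, 0], [0, 0.9, 0.5, 0], [0, 1.2, 0.6, 0], [0, 1.4, 0.8, 0], [0, 1.7, 1, 0], [0, 2, 1.2, 0], [0, 2.2, 1.4, 0], [0, 2.5, 1.6, 0], [0, 2.7, 1.8, 0]],
  ],
)

```text
t: 27.35
position: [0.576, -0.1468, 0.0953]
orientation: [0.0, 0.996, -0.086, -0.0]
ft_force: [-5.1, -1.0, 7.3]
width: 0.014
```

>>> step_arm(
  moves=[
    [[0, 0.2, 0.2, 0], [0, 0.4, 0.5, 0], [0, 0.7, 0.7, 0], [0, 0.9, 1, 0], [0, 1.1, 1.2, 0], [0, 1.2, 1.5, 0], [0, 1.4, 1.8, 0], [0, 1.6, 2, 0], [0, 1.7, 2.3, 0], [0, 1.9, 2.6, 0]],
  ],
)

```text
t: 28.18
position: [0.5727, -0.1665, 0.0694]
orientation: [0.001, 0.996, -0.086, -0.0]
ft_force: [-6.1, -3.1, 5.6]
width: 0.0139
```

>>> step_arm(
  moves=[
    [[0, 0.1, 0.3, 0], [0, 0.3, 0.6, 0], [0, 0.4, 0.9, 0], [0, 0.5, 1.2, 0], [0, 0.6, 1.5, 0], [0, 0.7, 1.8, 0], [0, 0.8, 2.1, 0], [0, 0.8, 2.4, 0], [0, 0.9, 2.8, 0], [0, 0.9, 3.1, 0]],
  ],
)

```text
t: 29.02
position: [0.571, -0.1767, 0.0383]
orientation: [0.002, 0.996, -0.086, -0.0]
ft_force: [-7.8, -8.4, 6.0]
width: 0.0139
```

>>> step_arm(
  moves=[
    [[0, 0, 0.2, 0], [0, 0, 0.3, 0], [0, 0, 0.3, 0], [0, 0, 0.3, 0], [0, 0, 0.3, 0], [0, 0, 0.3, 0], [0, 0, 0.3, 0], [0, 0, 0.3, 0], [0, 0, 0.3, 0], [0, 0, 0.3, 0]],
  ],
)

```text
t: 29.85
position: [0.5709, -0.1769, 0.035]
orientation: [0.002, 0.996, -0.086, -0.0]
ft_force: [-6.9, -9.4, 2.1]
width: 0.014
```

>>> step_arm(
  moves=[
    [[0, 0.1, 0.1, 0], [0, 0.1, 0.2, 0], [0, 0.1, 0.3, 0], [0, 0.1, 0.4, 0], [0, 0.1, 0.4, 0], [0, 0.1, 0.4, 0], [0, 0.1, 0.4, 0], [0, 0.1, 0.4, 0], [0, 0.1, 0.4, 0], [0, 0.1, 0.4, 0]],
  ],
)

```text
t: 30.68
position: [0.5709, -0.1773, 0.0309]
orientation: [0.002, 0.996, -0.086, -0.0]
ft_force: [-5.5, -7.3, 1.3]
width: 0.0138
```

Run:
```python
from h import *
s=sense();print(s['t'],s['position'],s['ft_force'])
c=read_camera('scene');d=read_camera('side')
cv2.imwrite('pics/v9.png',np.hstack([cv2.resize(x,(400,400),interpolation=cv2.INTER_CUBIC) for x in(c['img'][190:290,220:320],d['img'][180:280,210:310])]))
```

```text
30.6833 [ 0.57086471 -0.17728258  0.03091936] [-5.48483634 -7.29379318  1.27522558]
```

View pics/v9.png

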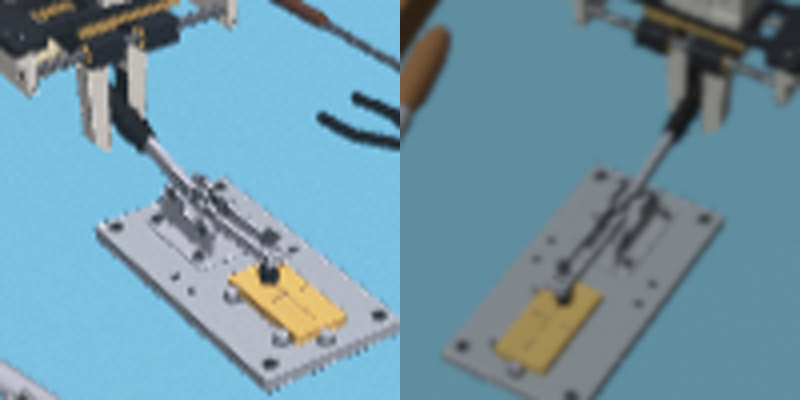

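The blank is in place under the foot at (268,272 left), but pressing with the gripped sleeve gives no clear stop. I'll let go and press down on top of the sleeve with closed fingertips, which shows the angle directly.

>>> step_arm(
  moves=[
    [[0, 0, 0, 0], [0, 0, 0, 0], [0, 0, 0, 0], [0, 0, 0, 0], [0, 0, 0, 0], [0, 0, -2, 0], [0, 0, -5, 0], [0, 0, -8, 0], [0, 1.2, -8, 0], [0, 1.2, -8, 0]],
  ],
  hand=0.5,
)

```text
t: 31.62
position: [0.5709, -0.1885, 0.1133]
orientation: [0.001, 0.996, -0.086, 0.002]
ft_force: [0.5, -0.4, 0.9]
width: 0.0465
```

>>> step_arm(
  moves=[
    [[0, 0, 0, 0], [0, 0, 0, 0], [0, 0, 0, 0], [0, 0, 0, 0], [0, 0, 0, 0], [0, 0, 0, 0], [0, 0, 0, 0], [0, 0, 0, 0], [0, 0, 0, 0], [0, 0, 0, 0]],
  ],
  hand=0,
)

```text
t: 32.45
position: [0.5694, -0.1865, 0.1111]
orientation: [0.0, 0.996, -0.086, 0.0]
ft_force: [0.1, -0.3, -0.6]
width: 0.0003
```

Run:
```python
from h import *
s=sense();print(s['t'],s['position'],s['ft_force'],s['width'])
ca,sa=np.cos(FX[2]),np.sin(FX[2]); d=s['position'][:2]-np.array(FX[:2]); print('fixture',ca*d[0]+sa*d[1],-sa*d[0]+ca*d[1])
```

```text
32.45 [ 0.56942563 -0.18649958  0.11109871] [ 0.09273234 -0.25541825 -0.63422741] 0.0002743096469098375
fixture -0.17374881475831466 0.0001284374106340705
```

>>> step_arm(
  moves=[
    [[0, 0, 1, 0], [0, 0, 1.5, 0], [0, 0, 2, 0], [0, 0, 2.5, 0], [0, 0, 3, 0], [0, 0, 3.3, 0], [0, 0, 3.5, 0], [0, 0, 3.7, 0], [0, 0, 3.9, 0], [0, 0, 3.9, 0]],
  ],
)

```text
t: 33.28
position: [0.5692, -0.1865, 0.0717]
orientation: [-0.0, 0.996, -0.086, -0.0]
ft_force: [0.7, 0.6, 0.4]
width: 0.0005
```

>>> step_arm(
  moves=[
    [[0, 0, 0.1, 0], [0, 0, 0.2, 0], [0, 0, 0.3, 0], [0, 0, 0.4, 0], [0, 0, 0.5, 0], [0, 0, 0.5, 0], [0, 0, 0.5, 0], [0, 0, 0.5, 0], [0, 0, 0.5, 0], [0, 0, 0.5, 0]],
  ],
)

```text
t: 34.12
position: [0.5697, -0.1867, 0.0687]
orientation: [0.0, 0.996, -0.086, 0.001]
ft_force: [-2.9, 1.6, 9.9]
width: 0.0004
```

>>> step_arm(
  moves=[
    [[0, 0, 0.1, 0], [0, 0, 0.2, 0], [0, 0, 0.3, 0], [0, 0, 0.3, 0], [0, 0, 0.3, 0], [0, 0, 0.3, 0], [0, 0, 0.3, 0], [0, 0, 0.3, 0], [0, 0, 0.3, 0], [0, 0, 0.3, 0]],
  ],
)

```text
t: 34.95
position: [0.5698, -0.1867, 0.0682]
orientation: [0.001, 0.996, -0.086, 0.001]
ft_force: [-7.9, 4.1, 27.1]
width: 0.0008
```

>>> step_arm(
  moves=[
    [[0, 0, -2, 0], [0, 0, -5, 0], [0, 0, -9, 0], [0, 0, -13, 0], [0, 0, -15, 0], [0, 0, -15, 0], [0, -2, -15, 0], [0, -5, -15, 0], [0, -8, -15, 0], [0, -8, -15, 0]],
  ],
)

```text
t: 35.78
position: [0.5829, -0.1028, 0.2129]
orientation: [-0.002, 0.996, -0.084, -0.001]
ft_force: [-0.5, 0.6, -0.1]
width: 0.0004
```

```bash
cat > g.py <<'E'
from h import *
c=read_camera('wrist'); s=sense(); print(s['t'],s['position'],s['ft_force'])
Z=.022
for n,q in dict(fl=(.09,.02,Z),fr=(.09,-.02,Z),bl=(.01,.02,Z),br=(.01,-.02,Z),mid=(.05,0,Z),endpin=(.094,0,.019),sp1=(.078,-.024,.019),sp2=(.022,-.024,.019)).items():
    print(n,np.round((proj(c,fw(q))-[180,0])*800/240,1))
w=cv2.resize(c['img'][0:180,180:420],(800,600),interpolation=cv2.INTER_CUBIC)
cv2.imwrite('pics/w10.png',w)
E
python3 g.py
```

```text
35.8333 [ 0.58273526 -0.10500266  0.21289123] [ 0.06930127 -0.91974913 -0.24489619]
fl [269.4  70.7]
fr [398.4  70.3]
bl [273.5 342.6]
br [395.4 342.2]
mid [334.2 210.3]
endpin [333.9  59.6]
sp1 [410.1 116. ]
sp2 [407.5 304.6]
```

View pics/w10.png

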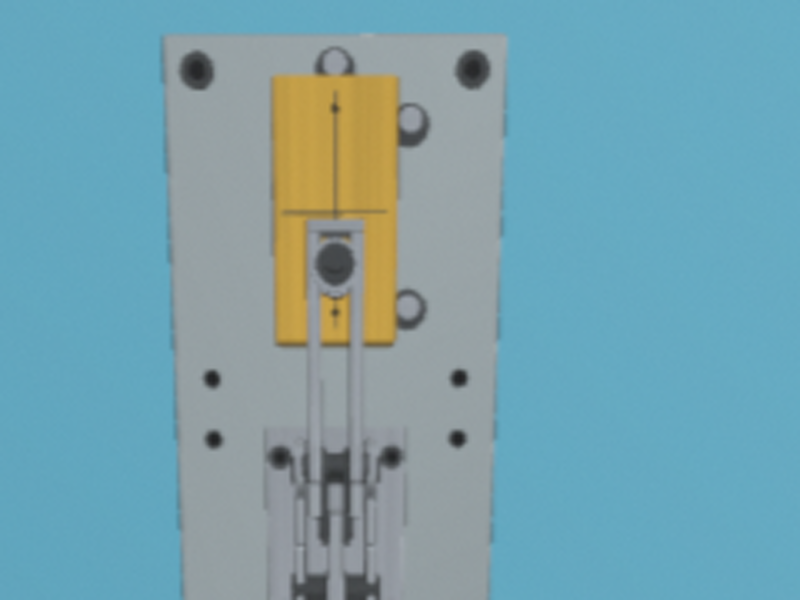

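Clamp shut with its foot on the blank at (335,263). The cross is at row 212 against an expected 212.8, and the near edge is at 345 against 345. The blank meets the end pin (335,62) and both side pins (411,119) and (408,307). The robot is clear, so I hand in.

```bash
python3 -c "
from bench import *
s=sense();print(s['t'],s['ft_force']);print(sign_off())"
```

```text
35.8333 [ 0.06930127 -0.91974913 -0.24489619]
the job is handed in; nothing more can be done
None
```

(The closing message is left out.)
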